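# Pack the sample drawer level and slide it shut

### The job

The colour consultation is over: put the samples away in the open bench-top drawer, all three lying flat on its floor beside one another so that nothing stands above the rim. Fold the fanned-out rainbow fan in the drawer shut and push it against one side wall, bring the slim olive-topped chip box from the top of the cabinet and push it against the other, and lower the thick sleeved fan deck from the worktop into the gap between them. Only then push the drawer fully shut; the wooden rail on the cabinet sweeps just over the rim, so do not force the drawer if something catches there, and leave the pots, the tin and the tape roll where they are.

Things in the scene. Friction and masses are not known exactly. Their poses are not given: they have to be found in the camera images.
- cabinet: Low grey drawer cabinet fixed to the worktop, 275 deep (x) x 206 wide (y) x 84 mm high. Origin: on the worktop, middle of its front edge; x points into the cabinet, to its back (roughly the world's +y: the cabinet stands at the left and its drawer opens to the right), y points roughly towards the robot, z up. A small yellow note block (50 x 52 x 18 mm) is stuck on its top at x = 238, y = 66 mm.
- cabinet_rail: Pale wooden rail along the front edge of the cabinet's top, over the drawer opening (fixed), 14 deep (x) x 206 wide (y) x 12 mm thick, flush with the top; origin: middle of its front edge, on its underside, 72 mm above the worktop. The drawer runs beneath it with 3 mm between the drawer's rim and this underside, so anything that stands more than 3 mm above the rim catches on its front edge.
- drawer (a joint): Plywood drawer sliding along the cabinet's x axis; value = metres it has been pushed in from its open stop: 0 fully open, 0.25 fully shut. Starts at 0.002 to 0.015. About 3 N of friction, stays where it is left, no latch.
- drawer_floor (a point): Centre of the drawer's inner floor, on the floor (16 mm above the worktop); axes as the cabinet's; moves with the drawer. The floor is 246 (x) x 162 mm (y). Side and back walls are 8 mm thick and rise 53 mm above the floor (rim).
- drawer_front (a point): Middle of the outer face of the drawer's front, 45 mm above the worktop; the flat face (206 wide, from 4 to 76 mm above the worktop, 12 mm thick, with a finger notch 70 mm wide in the middle of its upper edge, down to 58 mm) looks to -x of the cabinet. Push here in +x of the cabinet to shut the drawer.
- slim_fan: Thin rainbow-coloured colour fan, 182 (x) x 53 (y) x 19 mm, 0.11 kg, loose, lying lengthwise in the drawer in the half near the robot, its axes within 0.1 rad of the cabinet's; origin: centre of its underside (the lower leaves, up to 12 mm high). Its rivet is at x = -78, y = +14 mm (the end at the drawer's front).
- slim_fan_leaves (a joint): Upper leaves of the slim fan (4 mm thick pack of the same outline, 12 to 16 mm above its underside) turning on the rivet; 0 = folded shut on the lower leaves, up to 0.70 rad = fanned out; a positive angle swings their free end to the fan's -y (away from the robot, into the empty half of the drawer). Light friction (0.02 N m): a push in the fan's +y (towards the robot) on the spread leaves folds them shut against a stop, and then slides the whole fan.
- chip_box: Closed carton of colour chips, slim, with an olive-green top and pale sides, 180 (x) x 42 (y) x 20 mm, 0.1 kg, loose, flat on top of the cabinet (84 mm above the worktop); origin: centre of its underside.
- thick_fan: Thick white fan deck in a clear sleeve with a grey label, 222 (x) x 55 (y) x 51 mm, 0.39 kg, rigid, loose, flat on the worktop to the right of the drawer; origin: centre of its underside.
- pot_red: Bystander on the worktop, loose: red tester pot, 49 mm across, 60 mm high; origin: centre of its underside. Leave it alone.
- pot_cream: Bystander on the worktop, loose: tester pot with cream lid, 49 mm across, 60 mm high; origin: centre of its underside. Leave it alone.
- pot_orange: Bystander on the worktop, loose: orange tester pot with black lid, 49 mm across, 60 mm high; origin: centre of its underside. Leave it alone.
- tin_green: Bystander on the worktop, loose: green paint tin, 68 mm across, 62 mm high; origin: centre of its underside. Leave it alone.
- tape_blue: Bystander on the worktop, loose: roll of blue masking tape, 90 mm across, 19 mm high; origin: centre of its underside. Leave it alone.

How it is judged:
On the way:
1. all three samples lie flat on the floor of the open drawer, the rainbow fan folded shut (z of slim_fan in the frame of drawer_floor between -0.004 and 0.005 m and angle between each of slim_fan, chip_box, thick_fan's own z axis and vertical below 0.04 rad and x of slim_fan in the frame of drawer_floor between -0.036 and 0.036 m and y of slim_fan in the frame of drawer_floor between -0.06 and 0.06 m and z of chip_box in the frame of drawer_floor between -0.004 and 0.005 m and x of chip_box in the frame of drawer_floor between -0.038 and 0.038 m and y of chip_box in the frame of drawer_floor between -0.065 and 0.065 m and z of thick_fan in the frame of drawer_floor between -0.004 and 0.005 m and x of thick_fan in the frame of drawer_floor between -0.016 and 0.016 m and y of thick_fan in the frame of drawer_floor between -0.058 and 0.058 m and value of joint slim_fan_leaves below 0.07 rad and value of joint drawer below 0.08 m), for 0.2 s.
At the end, for the whole second after the job is handed in: The drawer is shut to within 8 mm, and in it the rainbow fan (folded to within 0.07 rad), the chip box and the thick fan all rest flat on the floor (undersides within 5 mm of it, tilt under 0.04 rad), inside the walls, still (z of slim_fan in the frame of drawer_floor between -0.004 and 0.005 m and angle between each of slim_fan, chip_box, thick_fan's own z axis and vertical below 0.04 rad and x of slim_fan in the frame of drawer_floor between -0.036 and 0.036 m and y of slim_fan in the frame of drawer_floor between -0.06 and 0.06 m and z of chip_box in the frame of drawer_floor between -0.004 and 0.005 m and x of chip_box in the frame of drawer_floor between -0.038 and 0.038 m and y of chip_box in the frame of drawer_floor between -0.065 and 0.065 m and z of thick_fan in the frame of drawer_floor between -0.004 and 0.005 m and x of thick_fan in the frame of drawer_floor between -0.016 and 0.016 m and y of thick_fan in the frame of drawer_floor between -0.058 and 0.058 m and value of joint slim_fan_leaves below 0.07 rad and value of joint drawer above 0.242 m and linear speed of each of slim_fan, chip_box, thick_fan below 0.03 m/s); the robot touches nothing.
It fails at once if a sample is jammed against the wooden rail over the drawer opening (over 12 N) (contact force between cabinet_rail and slim_fan above 12 N or contact force between cabinet_rail and chip_box above 12 N or contact force between cabinet_rail and thick_fan above 12 N).
It fails at once if a pot, the tin or the tape roll is moved by more than 25 mm or tipped over (distance of any of pot_red, pot_cream, pot_orange, tin_green, tape_blue from where it was at the start of the episode above 0.025 m or angle between any of pot_red, pot_cream, pot_orange, tin_green, tape_blue's own z axis and vertical above 0.35 rad).
It also fails if it takes over 72 s, if anything falls off the work surface, if the arm or the gripper's body presses on something with over 40 N, if the wrist force passes 120 N, or if a joint passes its speed limit or range.

### The arm

A 6-joint arm with a two-finger parallel gripper is mounted at the origin on a cart in front of the work surface, level with it; the furniture and walls round the work are solid. World frame = base frame: x ahead of the robot, y to its left, z up, the work surface at z = 0. Lengths are in m, angles in rad, forces in N, time in s.
With the tool pointing down it reaches from about 0.25 to 0.725 m from the base axis. Payload 4 kg.
Tool frame: the origin (TCP) lies midway between the tips of the shut fingers; the grasp point (between the pads) lies 19 mm behind it; x points along the fingers, y is the direction in which the jaws open and shut, and the axes are right-handed (so a half turn about x gives the same grasp; the last joint's range is limited). The gripper opens to 85 mm and grips with 20 to 120 N. Pads are 22 mm wide; open, the fingers measure 114 mm over their backs; the gripper's body (76 mm by 85 mm) begins 54 mm behind the grasp point. The pads swing forward as they close: fully open they stand 13 mm farther back than shut.
Start: joints at [1.117, 0.241, 0.005, 1.335, 0, 1.571], TCP at [0.219, 0.449, 0.231] pointing down, gripper open.
Joint ranges: [-2.72, 2.72], [-1.05, 1.87], [-1.09, 1.28], [-1.99, 2.15], [-1.42, 1.44], [-3.14, 3.14]. Speed limits (rad/s): [2.79, 2.79, 3.14, 3.14, 3.14, 3.14].

### API

Orientations are given as a unit quaternion [x, y, z, w].
In Python, from workcell import * gives the robot as it stands.
- The arm moves only by the tool play_rows, never from a script. Its argument "plan" is a list of rows, each a list of 7 numbers: the shift along the tool's x, y, z in mm, then the turn, a rotation vector about the tool's x, y, z in rad, then the closure, from -1 (fully open) to 1 (shut). In form: [[x, y, z, rx, ry, rz, grip], ...]. A call has 1 to 20 rows; each row shifts and turns the commanded pose from where the row before left it, along the tool's axes as they then stand; what a row does not reach is not made up. A row lasts 1/12 s, in which the tool goes at most 41.7 mm and 7.16 degrees, less where a joint would pass 70% of its speed; a pose out of reach is approached as far as the arm can. A call with a gripper value outside its range is refused whole. The fingers move at their own pace and stop on an object; the grip force is fixed at half the most. Time passes only in rows, so rows that do not move let the fingers close. It gives the time, the measured TCP pose, the force and the opening at its end, in the units of the state.
- get_obs(): the state, without advancing time (a new reading comes with each control period).
- camera(name): name is "scene" or "top"; returns a dict with "frame" (400x640x3 uint8, red, green, blue), "depth" (400x640 float32, m along the optical axis (not along the pixel's ray), 0 where there is no reading), "fx", "fy", "cx", "cy" (pixels), "camera_from_world" (4x4, takes a point from world to camera coordinates). Camera axes: x right, y up, looking along -z (the intrinsics and any distortion apply to the point x, -y, -z); pixel columns grow to the right and rows downward; lengths in m; the calibration is good to about 2 mm. A picture is of the moment at which its call begins.
- job_done(): hands the job in, once; it reports no verdict.
Trained networks look in a picture, given as the dict that the camera call returned (one of the last four; its "shot" number tells which), for a name from the list of things; names that differ only in an ending like _2 or _b are one class to them, and where a whole thing is asked for, a point or a joint stands for the part that bears it (a point fixed in the world has none). Each returns a list of dicts, best first, with "confidence" (0 to 1); they miss things now and then, are a little off and sometimes report something else, mostly with a low value. They report only what shows in the picture. A call takes as long as a camera call.
- search_frame(thing, picture): "centre" ([x, y, z] in m, in world coordinates, good to about 4 mm: the middle of the surface that is visible of it).
- pinpoint(thing, picture): "centre" ([x, y, z] in m, in world coordinates, good to about 4 mm: a listed point, or the origin of a listed thing).
The state is a dict: "clock": time; "joint_pos": joint angles; "joint_vel": joint speeds; "tau": joint torques, N m; "eef_pos": TCP position; "tool_rot": TCP orientation; "ft_force": force on the tool from outside, world axes, zero at the start; "ft_torque": the same for the moment, N m; "grip_width": finger opening in m.
Only numpy, scipy, OpenCV 4.12 (cv2) and the standard library are available. Lean on these libraries where they do the work, as an engineer would, in place of code of your own. Each camera call takes 0.05 s, during which the arm holds its last target. There are 200 camera calls.

## Working session

There is one attempt and no reset: what is moved stays moved. The work goes in short steps, Python scripts to look and compute and a tool call to move; the robot and the scene stay as the last step left them, time stands still between calls to the robot, and variables do not carry over. Pictures are saved under pics/ and viewed, about 8 in all and at most 12, crops included, and the job is handed in when it is done.

Besides the shell and the picture viewer there is one more tool, called after "Emit:" as a command line: name --pt "numbers of a row" for each row, then --argument value for the rest. play_rows: Moves the arm, as the interface text tells. Its arguments: {"type":"object","properties":{"plan":{"type":"array","items":{"type":"array","items":{"type":"number"}}}},"required":["plan"]}

```bash
mkdir -p pics
cat > h.py <<'E'
from workcell import *
import numpy as np, cv2
from scipy.spatial.transform import Rotation as R
def save(p,name,crop=None,s=1):
    f=p["frame"][:,:,::-1]
    if crop: f=f[crop[1]:crop[3],crop[0]:crop[2]]
    cv2.imwrite("pics/"+name,cv2.resize(f,None,fx=s,fy=s))
def cloud(p):
    d=p["depth"]; v,u=np.mgrid[:400,:640]
    c=np.stack([(u-p["cx"])/p["fx"]*d,-(v-p["cy"])/p["fy"]*d,-d,np.ones_like(d)],-1)
    w=c@np.linalg.inv(p["camera_from_world"]).T
    w=w[...,:3]; w[d==0]=np.nan
    return w
E
python3 - <<'E'
from h import *
o=get_obs(); print(o["eef_pos"],o["tool_rot"],o["grip_width"],o["clock"])
for n in ("top","scene"):
    p=camera(n); save(p,n+"0.png"); np.save(n+"0.npy",cloud(p)); print(n,p["camera_from_world"].round(3).tolist(),p["fx"])
    for t in ["cabinet","cabinet_rail","drawer_floor","drawer_front","slim_fan","chip_box","thick_fan","pot_red","pot_cream","pot_orange","tin_green","tape_blue"]:
        r=pinpoint(t,p)
        print(t,[(np.round(x["centre"],3).tolist(),round(x["confidence"],2)) for x in r[:2]])
E
```

```text
[0.21888607 0.44882658 0.23039309] [ 0.15832305  0.68916926 -0.15978688  0.68880163] 0.08541655830169877 0.0
top [[-0.015, -1.0, -0.021, -0.029], [0.99, -0.017, 0.138, -0.588], [-0.138, -0.019, 0.99, -1.301], [0.0, 0.0, 0.0, 1.0]] 497.88445084155836
cabinet [([0.574, 0.08, -0.0], 0.62)]
cabinet_rail [([0.572, 0.076, 0.068], 0.67)]
drawer_floor [([0.584, -0.036, 0.016], 0.8)]
drawer_front [([0.589, -0.172, 0.044], 0.73)]
slim_fan [([0.546, -0.063, 0.013], 0.82)]
chip_box [([0.547, 0.211, 0.084], 0.66)]
thick_fan [([0.493, -0.374, -0.002], 0.98), ([0.55, 0.21, 0.084], 0.69)]
pot_red [([0.722, -0.219, 0.0], 0.72)]
pot_cream [([0.417, -0.007, -0.002], 0.54)]
pot_orange [([0.702, -0.332, -0.002], 0.6)]
tin_green [([0.762, 0.081, 0.0], 0.68)]
tape_blue [([0.423, -0.171, -0.001], 0.68)]
scene [[0.527, -0.85, 0.011, -0.33], [0.635, 0.402, 0.66, -0.407], [-0.565, -0.341, 0.751, -1.013], [0.0, 0.0, 0.0, 1.0]] 480.52513006082137
cabinet [([0.582, 0.074, 0.002], 0.85)]
cabinet_rail []
drawer_floor [([0.582, -0.038, 0.018], 0.56)]
drawer_front [([0.589, -0.169, 0.043], 0.88), ([0.718, -0.218, -0.001], 0.42)]
slim_fan [([0.545, -0.055, 0.018], 0.87)]
chip_box [([0.553, 0.207, 0.085], 0.57)]
thick_fan [([0.491, -0.374, -0.005], 0.65)]
pot_red []
pot_cream [([0.414, -0.007, 0.002], 0.93)]
pot_orange [([0.706, -0.335, 0.003], 0.7)]
tin_green [([0.762, 0.08, 0.002], 0.63)]
tape_blue [([0.72, -0.218, 0.002], 0.19)]
```

View pics/top0.png

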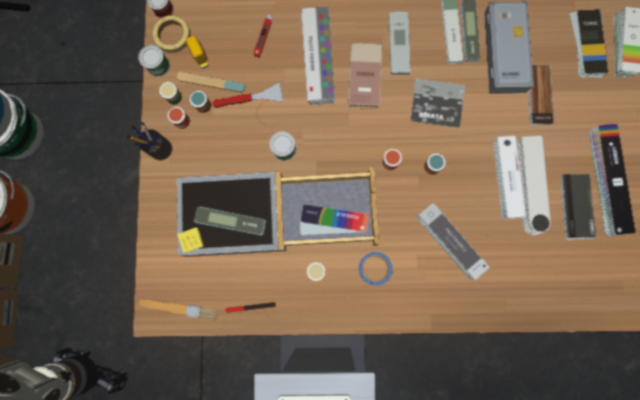

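View pics/scene0.png

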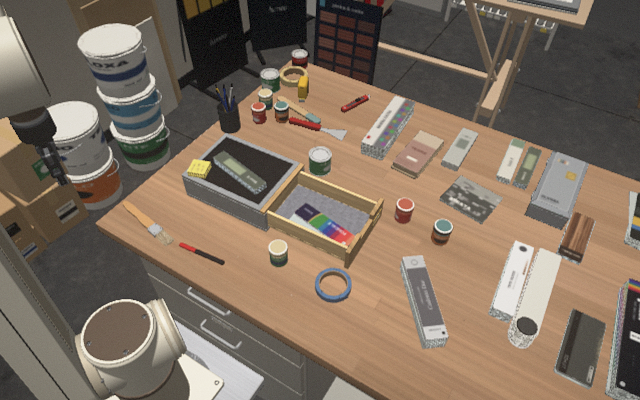

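The top view shows the cabinet at px (178–278, 173–255) and the open drawer at (278–378). The fanned rainbow fan is at (335, 218), the chip box at (230, 220) on the cabinet and the thick fan, rotated, at (455, 240). Next I'll measure angles from depth.

```bash
cat >> h.py <<'E'
def rect(w,m):
    "min-area rect of world points: centre, long-axis angle, sizes"
    q=(w[m][:,:2]*1000).astype(np.float32)
    (c,s,a)=cv2.minAreaRect(q); a=np.deg2rad(a)
    if s[0]<s[1]: a+=np.pi/2; s=s[::-1]
    return np.round(np.array(c),1),round(float((a+np.pi/2)%np.pi-np.pi/2),3),np.round(s,1),len(q),np.round(np.median(w[m][:,2])*1000,1)
def box(w,x,y,z):
    m=np.ones(w.shape[:2],bool)
    for i,(a,b) in enumerate((x,y,z)): m&=(w[...,i]>a)&(w[...,i]<b)
    m=m.astype(np.uint8); n,l,st,_=cv2.connectedComponentsWithStats(m)
    return l==1+np.argmax(st[1:,4])
E
python3 - <<'E'
from h import *
for n in ("top","scene"):
    w=np.load(n+"0.npy"); print(n)
    print("chip",rect(w,box(w,(.45,.66),(.08,.34),(.094,.12))))
    print("thick",rect(w,box(w,(.35,.6),(-.55,-.2),(.04,.07))))
    print("cabtop",rect(w,box(w,(.40,.75),(.0,.4),(.074,.12))))
    print("drawer rim",rect(w,box(w,(.43,.72),(-.19,.06),(.055,.085))))
    m=box(w,(.44,.66),(-.16,.07),(.0225,.05)); print("fan",rect(w,m))
    m=box(w,(.44,.72),(-.15,.07),(.005,.0225)); print("floor",rect(w,m))
    if n=="top":
        u=np.nanmedian(w[m][:,2]);print(u)
p=camera("top"); save(p,"t1.png",(265,165,505,285),3.3)
E
```

```text
top
chip (array([550.3, 207.6]), 1.364, array([180.9,  41.5]), 1104, np.float64(102.0))
thick (array([ 492. , -377.1]), 0.677, array([222.6,  53.4]), 1703, np.float64(48.3))
cabtop (array([572.4, 211.8]), -1.528, array([276.1, 207.2]), 8170, np.float64(83.7))
drawer rim (array([587.9, -59.3]), 1.567, array([237.6, 205. ]), 944, np.float64(67.9))
fan (array([545.8, -60. ]), 1.41, array([183.1,  81.7]), 1609, np.float64(30.3))
floor (array([585.3, -40. ]), -1.531, array([224.6, 159.3]), 2987, np.float64(15.1))
0.015104801269546275
scene
chip (array([550. , 210.5]), 1.368, array([184.6,  44.2]), 788, np.float64(103.6))
thick (array([ 493.5, -372.8]), 0.685, array([225.2,  54.3]), 1958, np.float64(49.1))
cabtop (array([572.7, 215.2]), -1.528, array([280.3, 214.7]), 5383, np.float64(85.4))
drawer rim (array([587. , -58.2]), -1.571, array([234.4, 205.3]), 1235, np.float64(67.3))
fan (array([564.4, -57.5]), -1.556, array([182.5,  73.4]), 1141, np.float64(32.2))
floor (array([604.8, -37.1]), -1.5, array([221.6, 131.1]), 1668, np.float64(16.8))
```

View pics/t1.png

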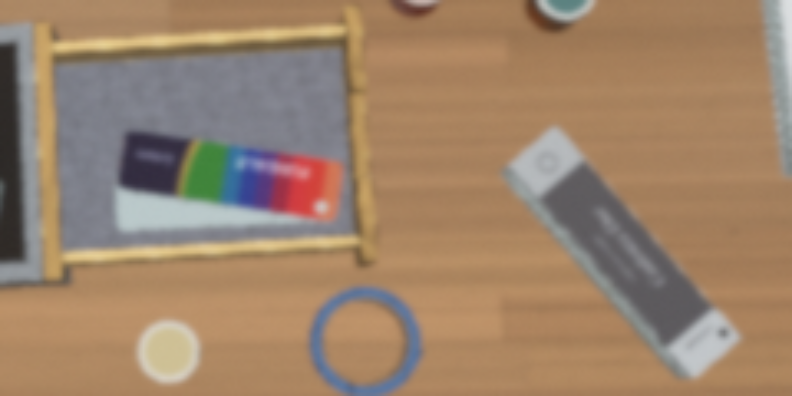

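```bash
cat >> h.py <<'E'
CA=1.614; CX=np.array([np.cos(CA),np.sin(CA)]); CY=np.array([-CX[1],CX[0]]); FC=np.array([583.3,-37.2])
def D(x,y): "drawer-floor mm -> world mm"; return FC+x*CX+y*CY
def Q(yaw): # tool x down, tool y at yaw (mod pi)
    y=np.array([np.cos(yaw),np.sin(yaw),0]);x=np.array([0,0,-1.]);return R.from_matrix(np.c_[x,y,np.cross(x,y)])
def way(pts,o=None):
    "pts: (x,y,z mm,yaw). prints turn (rotvec) then shift in the turned tool frame"
    o=o or get_obs(); p=np.array(o["eef_pos"])*1000; q=R.from_quat(o["tool_rot"])
    print("at",p.round(1),"yaw",np.round(np.arctan2(*q.as_matrix()[[1,0],1]),3),"q",np.round(o["joint_pos"],2),"grip",round(o["grip_width"]*1000,1),"F",np.round(o["ft_force"],1),"t",o["clock"])
    for x,y,z,a in pts:
        c=[Q(a),Q(a+np.pi)]; t=min(c,key=lambda k:(q.inv()*k).magnitude())
        rv=(q.inv()*t).as_rotvec(); s=t.inv().apply(np.array([x,y,z])-p)
        print("turn",rv.round(3),"shift",s.round(1)); p=np.array([x,y,z]);q=t
E
python3 - <<'E'
from h import *
w=np.load("top0.npy"); m=box(w,(.44,.66),(-.16,.07),(.0225,.05))
P=w[m][:,:2]*1000-FC; d=np.c_[P@CX,P@CY]; z=w[m][:,2]*1000
print("fan extents",np.percentile(d,[0,1,99,100],axis=0).round(0).tolist())
for a in range(-115,85,20):
    k=(d[:,0]>a)&(d[:,0]<a+20)
    if k.sum(): print(a,d[k,1].min().round(),d[k,1].max().round())
x,y=D(0,-60); x2,y2=D(0,17)
way([(x,y,120,CA),(x,y,9,CA),(x2,y2,9,CA)])
E
```

```text
fan extents [[-116.0, -19.0], [-111.0, -12.0], [66.0, 64.0], [70.0, 66.0]]
-115 16.0 65.0
-95 11.0 64.0
-75 7.0 65.0
-55 1.0 64.0
-35 -4.0 65.0
-15 -7.0 66.0
5 -11.0 64.0
25 -15.0 64.0
45 -19.0 64.0
65 14.0 62.0
at [219.2 449.4 231.3] yaw 1.117 q [ 1.12  0.24  0.    1.34 -0.    1.57] grip 85.6 F [-0.4 -0.1 -0.2] t 1.35
turn [-0.497 -0.     0.   ] shift [ 111.3 -501.9  402.8]
turn [0. 0. 0.] shift [111.   0.   0.]
turn [0. 0. 0.] shift [  0.   0. -77.]
```

Run:
```python
from h import *
way([(*D(-10,-50),130,CA),(*D(-10,-50),9,CA)])
```

```text
at [219.2 449.4 231.3] yaw 1.117 q [ 1.12  0.24  0.    1.34 -0.    1.57] grip 85.6 F [-0.4 -0.1 -0.2] t 1.35
turn [-0.497 -0.     0.   ] shift [ 101.3 -511.9  392.8]
turn [0. 0. 0.] shift [121.   0.   0.]
```

Emit:
play_rows --pt "0 0 0 -0.1 0 0 -1" --pt "0 0 0 -0.1 0 0 -1" --pt "0 0 0 -0.1 0 0 -1" --pt "0 0 0 -0.1 0 0 -1" --pt "0 0 0 -0.097 0 0 -1" --pt "5 -32 24 0 0 0 -1" --pt "5 -32 24 0 0 0 -1" --pt "5 -32 24 0 0 0 -1" --pt "5 -32 24 0 0 0 -1" --pt "5 -32 24 0 0 0 -1" --pt "5 -32 24 0 0 0 -1" --pt "5 -32 24 0 0 0 -1" --pt "5 -32 24 0 0 0 -1" --pt "5 -32 24 0 0 0 -1" --pt "5 -32 24 0 0 0 -1" --pt "5 -32 24 0 0 0 -1" --pt "5 -32 24 0 0 0 -1" --pt "5 -32 24 0 0 0 -1" --pt "5 -32 24 0 0 0 -1" --pt "5 -32 24 0 0 0 -1"

```text
clock: 3.02
eef_pos: [0.6006, -0.0165, 0.156]
tool_rot: [-0.015, 0.707, 0.015, 0.707]
ft_force: [-0.5, 1.2, 0.3]
grip_width: 0.0852
```

Run:
```python
from h import *
way([(*D(-10,-50),90,CA),(*D(-10,-50),9,CA),(*D(-10,17),9,CA)])
```

```text
at [600.6 -16.5 156. ] yaw 1.614 q [-0.03  0.48  0.15  1.25  0.   -0.07] grip 85.2 F [-0.5  1.2  0.3] t 3.0167
turn [-0.  0. -0.] shift [ 66.  -30.   31.8]
turn [0. 0. 0.] shift [81.  0.  0.]
turn [0. 0. 0.] shift [  0.   0. -67.]
```

Emit:
play_rows --pt "33 -15 16 0 0 0 -1" --pt "33 -15 16 0 0 0 -1" --pt "25 0 0 0 0 0 -1" --pt "25 0 0 0 0 0 -1" --pt "20 0 0 0 0 0 -1" --pt "10 0 0 0 0 0 -1" --pt "0 0 0 0 0 0 -1" --pt "0 0 0 0 0 0 -1"

```text
clock: 3.68
eef_pos: [0.6328, -0.0431, 0.0104]
tool_rot: [-0.015, 0.707, 0.015, 0.707]
ft_force: [0.1, -0.5, -0.2]
grip_width: 0.0856
```

Run:
```python
from h import *
p=camera("scene"); save(p,"s1.png",(230,130,430,290),3.5)
```

```text
(no output)
```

View pics/s1.png

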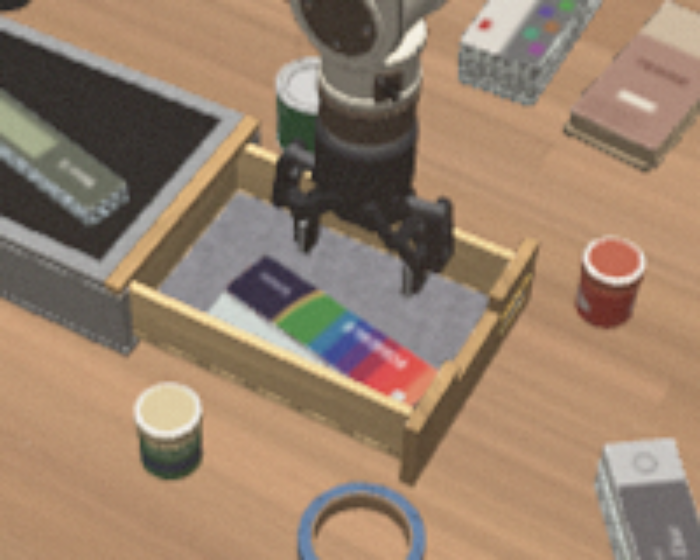

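The fingers are inside the empty half, clear of the leaves, at crop px (305, 235) and (410, 275). Now I'll push towards the robot.

Emit:
play_rows --pt "0 0 -6 0 0 0 -1" --pt "0 0 -6 0 0 0 -1" --pt "0 0 -6 0 0 0 -1" --pt "0 0 -6 0 0 0 -1" --pt "0 0 -6 0 0 0 -1" --pt "0 0 -6 0 0 0 -1" --pt "0 0 -6 0 0 0 -1" --pt "0 0 -6 0 0 0 -1" --pt "0 0 -5 0 0 0 -1" --pt "0 0 -4 0 0 0 -1" --pt "0 0 -3 0 0 0 -1" --pt "0 0 -3 0 0 0 -1" --pt "0 0 -2 0 0 0 -1"

```text
clock: 4.82
eef_pos: [0.5678, -0.0461, 0.0104]
tool_rot: [-0.015, 0.707, 0.015, 0.707]
ft_force: [0.1, -0.7, 0.3]
grip_width: 0.0855
```

Emit:
play_rows --pt "0 0 -1.5 0 0 0 -1" --pt "0 0 -1.5 0 0 0 -1" --pt "0 0 -1 0 0 0 -1" --pt "0 0 0 0 0 0 -1"

```text
clock: 5.15
eef_pos: [0.5657, -0.046, 0.0109]
tool_rot: [-0.015, 0.706, 0.016, 0.708]
ft_force: [4.4, 1.1, -1.6]
grip_width: 0.0853
```

Run:
```python
from h import *
p=camera("scene"); save(p,"s2.png",(230,130,430,290),3.5)
w=cloud(p)
m=box(w,(.44,.66),(-.16,.07),(.024,.045))
P=w[m][:,:2]*1000-FC; d=np.c_[P@CX,P@CY]
for a in range(-115,85,20):
    k=(d[:,0]>a)&(d[:,0]<a+20)
    if k.sum()>5: print(a,*np.percentile(d[k,1],[2,98]).round())
```

```text
-115 29.0 56.0
-95 29.0 56.0
-75 15.0 56.0
-55 27.0 57.0
-35 30.0 57.0
-15 28.0 56.0
5 29.0 56.0
25 11.0 56.0
45 23.0 56.0
65 30.0 57.0
```

View pics/s2.png

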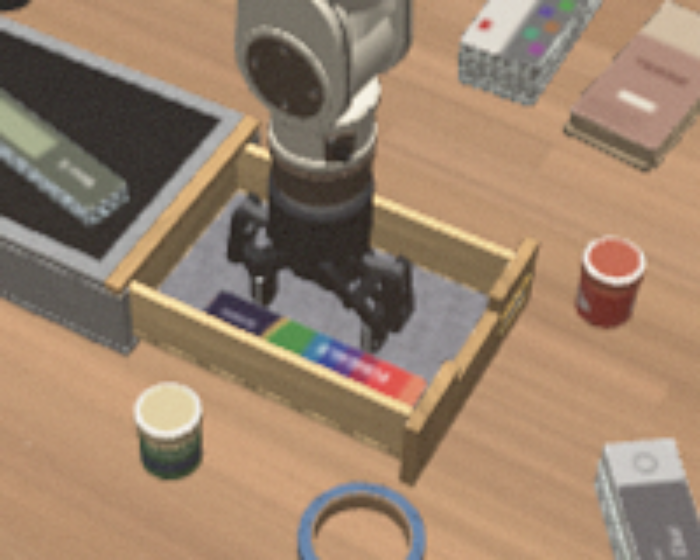

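Run:
```python
from h import *
way([(*D(-10,5),11,CA),(*D(-10,5),175,CA),(550,209,175,1.366-np.pi/2),(550,209,84,1.366-np.pi/2),(550,209,84,1.366+np.pi/2)])
```

```text
at [565.7 -46.   10.9] yaw 1.615 q [-0.08  0.56 -0.14  0.87  0.   -0.13] grip 85.3 F [ 5.5  0.5 -1.4] t 5.2
turn [ 0.001  0.003 -0.   ] shift [-0.1 -2.  13. ]
turn [0. 0. 0.] shift [-164.    0.    0.]
turn [-1.323  0.     0.   ] shift [  0.   80.3 245.2]
turn [0. 0. 0.] shift [91.  0.  0.]
turn [0. 0. 0.] shift [0. 0. 0.]
```

Emit:
play_rows --pt "0 0 7 0 0 0 -1" --pt "0 0 7 0 0 0 -1" --pt "-41 0 0 0 0 0 -1" --pt "-41 0 0 0 0 0 -1" --pt "-41 0 0 0 0 0 -1" --pt "-41 0 0 0 0 0 -1" --pt "0 0 0 -0.12 0 0 -1" --pt "0 0 0 -0.12 0 0 -1" --pt "0 0 0 -0.12 0 0 -1" --pt "0 0 0 -0.12 0 0 -1" --pt "0 0 0 -0.12 0 0 -1" --pt "0 0 0 -0.12 0 0 -1" --pt "0 0 0 -0.12 0 0 -1" --pt "0 0 0 -0.12 0 0 -1" --pt "0 0 0 -0.12 0 0 -1" --pt "0 0 0 -0.12 0 0 -1" --pt "0 0 0 -0.12 0 0 -1" --pt "0 0 0 0 0 0 -1"

```text
clock: 6.7
eef_pos: [0.5772, -0.0457, 0.1737]
tool_rot: [-0.445, 0.55, 0.446, 0.548]
ft_force: [0.2, -0.3, -0.3]
grip_width: 0.0855
```

Emit:
play_rows --pt "0 11 35 0 0 0 -1" --pt "0 11 35 0 0 0 -1" --pt "0 11 35 0 0 0 -1" --pt "0 12 35 0 0 0 -1" --pt "0 12 35 0 0 0 -1" --pt "0 12 35 0 0 0 -1" --pt "0 11 35 0 0 0 -1" --pt "0 0 0 0 0 0 -1"

```text
clock: 7.37
eef_pos: [0.5487, 0.2169, 0.1738]
tool_rot: [-0.446, 0.548, 0.448, 0.548]
ft_force: [0.3, -0.1, -0.3]
grip_width: 0.0853
```

Run:
```python
from h import *
way([(550,209,84,1.366+np.pi/2)])
p=camera("scene"); save(p,"s3.png",(180,100,380,260),3.5)
```

```text
at [548.7 216.9 173.8] yaw 2.938 q [ 0.38  0.45  0.15  1.27  0.   -0.99] grip 85.3 F [ 0.3 -0.1 -0.3] t 7.3667
turn [ 0.001  0.002 -0.002] shift [89.8 -2.9 -7.5]
```

Emit:
play_rows --pt "20 -3 -7.5 0 0 0 -1" --pt "30 0 0 0 0 0 -1" --pt "25 0 0 0 0 0 -1" --pt "15 0 0 0 0 0 -1" --pt "0 0 0 0 0 0 -1" --pt "0 0 0 0 0 0 1" --pt "0 0 0 0 0 0 1" --pt "0 0 0 0 0 0 1" --pt "0 0 0 0 0 0 1" --pt "0 0 0 0 0 0 1" --pt "0 0 0 0 0 0 1" --pt "0 0 0 0 0 0 1" --pt "0 0 0 0 0 0 1"

```text
clock: 8.5
eef_pos: [0.5529, 0.203, 0.0864]
tool_rot: [-0.446, 0.548, 0.445, 0.55]
ft_force: [0.1, -0.7, 6.7]
grip_width: 0.0402
```

Emit:
play_rows --pt "-10 0 0 0 0 0 1" --pt "-25 0 0 0 0 0 1" --pt "-30 0 0 0 0 0 1" --pt "0 0 0 -0.12 0 0 1" --pt "0 0 0 -0.127 0 0 1" --pt "0 0 0 0 0 0 1"

```text
clock: 9.0
eef_pos: [0.5517, 0.2029, 0.1505]
tool_rot: [0.51, -0.49, -0.51, -0.49]
ft_force: [-0.1, 0.3, -1.6]
grip_width: 0.0404
```

Run:
```python
from h import *
way([(*D(-15,-36),150,CA+np.pi/2),(*D(-15,-36),20,CA+np.pi/2)])
p=camera("top"); w=cloud(p); save(p,"t2.png")
print(rect(w,box(w,(.45,.66),(.10,.32),(.135,.165))))
p=camera("scene"); w=cloud(p)
m=box(w,(.45,.66),(.08,.34),(.135,.17)); print(rect(w,m))
```

```text
at [551.7 202.9 150.5] yaw -3.102 q [ 0.35  0.46  0.1   1.22  0.   -1.26] grip 40.4 F [-0.1  0.3 -1.6] t 9.0
turn [-0.004  0.     0.001] shift [   0.5  -57.2 -256.2]
turn [0. 0. 0.] shift [130.   0.  -0.]
(array([537.9, 177.9]), -0.319, array([27.7, 20.5]), 43, np.float64(162.8))
(array([548.5, 208.8]), -1.401, array([181.6,  67.6]), 727, np.float64(166.0))
```

Emit:
play_rows --pt "0 -8 -36 0 0 0 1" --pt "0 -8 -36 0 0 0 1" --pt "0 -8 -37 0 0 0 1" --pt "0 -8 -37 0 0 0 1" --pt "0 -8 -37 0 0 0 1" --pt "0 -9 -37 0 0 0 1" --pt "0 -8 -36 0 0 0 1" --pt "0 0 0 0 0 0 1" --pt "0 0 0 0 0 0 1"

```text
clock: 9.85
eef_pos: [0.6178, -0.0534, 0.1484]
tool_rot: [-0.507, 0.493, 0.508, 0.492]
ft_force: [-0.0, -0.2, -1.2]
grip_width: 0.0404
```

Run:
```python
from h import *
way([(*D(-15,-36),20,CA+np.pi/2)])
```

```text
at [617.8 -53.4 148.4] yaw -3.111 q [-0.09  0.52  0.21  1.25  0.   -1.69] grip 40.4 F [-0.  -0.2 -1.2] t 9.85
turn [-0.012  0.    -0.002] shift [128.4  -2.3   2.7]
```

Emit:
play_rows --pt "35 -2 2.5 -0.012 0 0 1" --pt "35 0 0 0 0 0 1" --pt "30 0 0 0 0 0 1" --pt "18 0 0 0 0 0 1" --pt "8 0 0 0 0 0 1" --pt "0 0 0 0 0 0 1" --pt "0 0 0 0 0 0 1"

```text
clock: 10.43
eef_pos: [0.6183, -0.0468, 0.0232]
tool_rot: [-0.511, 0.488, 0.513, 0.487]
ft_force: [-3.0, -0.1, 1.2]
grip_width: 0.0403
```

Run:
```python
from h import *
way([(*D(-15,-36),20,CA+np.pi/2)])
p=camera("scene"); save(p,"s4.png",(230,130,430,290),3.5)
```

```text
at [618.3 -46.8  23.2] yaw -3.092 q [-0.08  0.63  0.04  0.99  0.   -1.7 ] grip 40.3 F [-3.  -0.1  1.2] t 10.4333
turn [ 0.007  0.001 -0.003] shift [ 3.2 -1.4 -3.9]
```

View pics/s4.png

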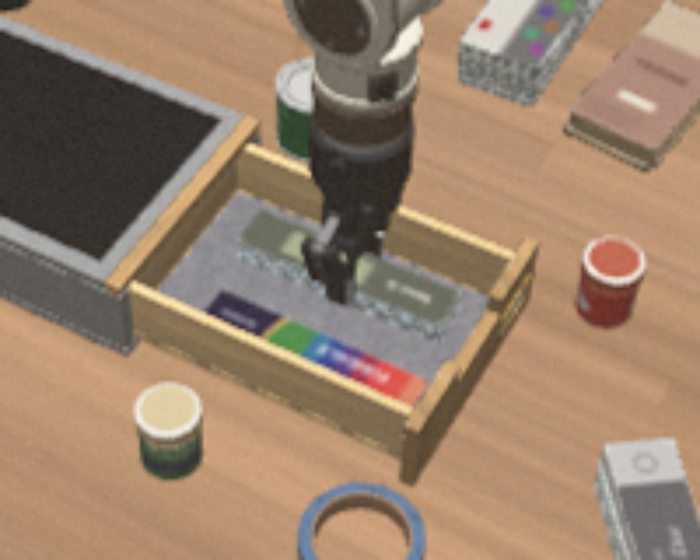

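Emit:
play_rows --pt "0 4 0 0 0 0 1" --pt "0 0 0 0 0 0 1" --pt "3 0 0 0 0 0 1" --pt "0 0 0 0 0 0 1"

```text
clock: 10.82
eef_pos: [0.617, -0.0483, 0.0218]
tool_rot: [0.513, -0.487, -0.512, -0.488]
ft_force: [-2.8, 0.3, 5.5]
grip_width: 0.0398
```

Emit:
play_rows --pt "0 0 0 0 0 0 -0.2" --pt "0 0 0 0 0 0 -0.2" --pt "0 0 0 0 0 0 -0.2" --pt "0 0 0 0 0 0 -0.2" --pt "0 0 0 0 0 0 -0.2"

```text
clock: 11.23
eef_pos: [0.6126, -0.0486, 0.0211]
tool_rot: [-0.511, 0.489, 0.514, 0.486]
ft_force: [-13.4, -0.3, 10.9]
grip_width: 0.051
```

Emit:
play_rows --pt "-20 0 0 0 0 0 -0.2" --pt "-40 0 0 0 0 0 -0.2" --pt "-40 0 0 0 0 0 -0.2" --pt "-40 0 0 0 0 0 -1" --pt "0 0 0 0 0 0 -1"

```text
clock: 11.65
eef_pos: [0.6217, -0.0491, 0.1706]
tool_rot: [0.517, -0.484, -0.507, -0.492]
ft_force: [2.5, -0.0, 1.3]
grip_width: 0.0735
```

```bash
cat > chk.py <<'E'
from h import *
way([])
for n in ("top","scene"):
    p=camera(n); w=cloud(p)
    P=w[...,:2]*1000-FC; d=np.stack([P@CX,P@CY],-1); z=w[...,2]*1000
    i=(abs(d[...,0])<118)&(abs(d[...,1])<76)&(z<100)&(z>5)
    print(n); 
    for a in range(-110,120,20):
        r=[]
        for b in range(-72,80,8):
            k=i&(abs(d[...,0]-a)<8)&(abs(d[...,1]-b)<4); r.append("%4.0f"%np.median(z[k]) if k.sum()>2 else "   .")
        print("%5d"%a,*r)
save(p,"chk%d.png"%p["shot"],(230,130,430,290),3.5); print(p["shot"])
E
python3 chk.py
```

```text
at [621.7 -49.1 170.6] yaw -3.093 q [-0.08  0.5   0.23  1.28  0.   -1.7 ] grip 73.5 F [ 2.5 -0.   1.3] t 11.65
top
 -110   14   15   15   15   13   15   15   14   15   15   15   15   16   19   31   32   29   28   29
  -90   14   15   14   35   34   35   33   33   15   15   14   16   16   32   32   31   31   32   31
  -70   10   15   16   34   34   33   34   36   17   16   17   18   13   27   31   32   31   32   30
  -50    .    .    .    .    .    .    .    .    .    .    .    .    .    .    .    .    .    .    .
  -30    .    .    .    .    .    .    .    .    .    .    .    .    .    .    .    .    .    .    .
  -10    .    .    .    .    .    .    .    .    .    .    .    .    .    .    .    .    .    .    .
   10    .    .    .    .    .    .    .    .    .    .    .    .    .    .    .    .    .    .    .
   30    .    .    .    .    .    .    .    .    .    .    .    .    .    .    .    .    .    .    .
   50    .    .    .    .    .    .    .    .    .    .    .    .    .    .    .    .    .    .    .
   70    .    .    .    .    .    .    .    .    .    .    .    .    .    . 
[... 747 characters left out ...]
7    .    .   36   36   37   36   31   18   15   18   16    .   32   33   32   33    .    .
   10   16   19    .   35   35   36   37   32   17   17   17   17    .   33   33   33   33    .    .
   30   17    .    .   36   35   36   38   32   19   16   17   17    .   34   34   33   33    .    .
   50   17    .    .   36   37   35   36   34   22   17   15   17    .   33   32   34   32    .    .
   70   17    .    .   36   36   35   36   34   20   17   16   15    .   31   31   32   34    .    .
   90   17   18    .    .   18   25   17   17   16   17   17   18   17   18   17   17    .    .    .
  110   18   19   18   20   18   18   18   19   18   19   18   19   21   18   18   78   82   79   82
11
```

Emit:
play_rows --pt "0 0 0 0.12 0 0 -1" --pt "0 0 0 0.12 0 0 -1" --pt "0 0 0 0.12 0 0 -1" --pt "0 0 0 0.12 0 0 -1" --pt "0 0 0 0.12 0 0 -1" --pt "0 0 0 0.12 0 0 -1" --pt "0 0 0 0.12 0 0 -1" --pt "0 0 0 0.12 0 0 -1" --pt "0 0 0 0.12 0 0 -1" --pt "0 0 0 0.12 0 0 -1" --pt "0 0 0 0.12 0 0 -1" --pt "0 0 0 0.12 0 0 -1" --pt "0 0 0 0.12 0 0 -1" --pt "0 0 0 0 0 0 -1" --pt "0 0 0 0 0 0 -1"

```text
clock: 13.0
eef_pos: [0.6151, -0.0486, 0.1585]
tool_rot: [-0.022, 0.708, 0.022, 0.706]
ft_force: [-0.2, 0.4, -0.1]
grip_width: 0.0851
```

Run:
```python
from h import *
way([(*D(-10,8),80,CA),(*D(-10,8),11,CA),(*D(-10,-28),11,CA)])
```

```text
at [615.1 -48.6 158.5] yaw 1.634 q [-0.08  0.51  0.21  1.28  0.   -0.14] grip 85.1 F [-0.2  0.4 -0.1] t 13.0
turn [ 0.02  -0.003 -0.   ] shift [ 78.5   2.7 -39.3]
turn [0. 0. 0.] shift [69.  0.  0.]
turn [0. 0. 0.] shift [ 0. -0. 36.]
```

Emit:
play_rows --pt "20 1.5 -20 0.02 -0.003 0 -1" --pt "30 1 -19 0 0 0 -1" --pt "28 0 0 0 0 0 -1" --pt "25 0 0 0 0 0 -1" --pt "22 0 0 0 0 0 -1" --pt "15 0 0 0 0 0 -1" --pt "7 0 0 0 0 0 -1" --pt "0 0 0 0 0 0 -1" --pt "0 0 0 0 0 0 -1"

```text
clock: 13.75
eef_pos: [0.5772, -0.0481, 0.0131]
tool_rot: [-0.015, 0.706, 0.015, 0.708]
ft_force: [0.1, 0.3, 0.6]
grip_width: 0.0856
```

Run:
```python
from h import *
way([(*D(-10,8),11,CA),(*D(-10,-28),11,CA)])
```

```text
at [577.2 -48.1  13.1] yaw 1.612 q [-0.08  0.57 -0.1   0.9   0.   -0.12] grip 85.6 F [0.1 0.3 0.6] t 13.75
turn [-0.002  0.002 -0.   ] shift [ 2.1  0.6 -1.4]
turn [0. 0. 0.] shift [ 0. -0. 36.]
```

Emit:
play_rows --pt "1 0 5 0 0 0 -1" --pt "0 0 6 0 0 0 -1" --pt "0 0 6 0 0 0 -1" --pt "0 0 6 0 0 0 -1" --pt "0 0 5 0 0 0 -1" --pt "0 0 3 0 0 0 -1" --pt "0 0 2 0 0 0 -1" --pt "0 0 2 0 0 0 -1" --pt "0 0 1 0 0 0 -1" --pt "0 0 0 0 0 0 -1"

```text
clock: 14.58
eef_pos: [0.6116, -0.0466, 0.0121]
tool_rot: [-0.014, 0.707, 0.014, 0.707]
ft_force: [-5.5, -0.0, 3.3]
grip_width: 0.0852
```

Run:
```python
from h import *
a=0.68+np.pi/2
way([(*D(-10,-20),11,CA),(*D(-10,-20),170,CA),(492.5,-375,170,a),(492.5,-375,20,a)])
```

```text
at [611.6 -46.6  12.1] yaw 1.611 q [-0.08  0.63  0.01  0.95  0.   -0.12] grip 85.2 F [-5.5 -0.   3.3] t 14.5833
turn [-0.003 -0.    -0.   ] shift [ 1.1  0.6 -7.9]
turn [0. 0. 0.] shift [-159.    0.    0.]
turn [-0.637  0.     0.   ] shift [   0.  -185.6 -293.1]
turn [0. 0. 0.] shift [150.   0.   0.]
```

Emit:
play_rows --pt "0 0 -8 0 0 0 -1" --pt "-40 0 0 0 0 0 -1" --pt "-40 0 0 0 0 0 -1" --pt "-40 0 0 0 0 0 -1" --pt "-40 0 0 0 0 0 -1" --pt "0 0 0 -0.12 0 0 -1" --pt "0 0 0 -0.12 0 0 -1" --pt "0 0 0 -0.12 0 0 -1" --pt "0 0 0 -0.12 0 0 -1" --pt "0 0 0 -0.12 0 0 -1" --pt "0 0 0 -0.035 0 0 -1" --pt "0 0 0 0 0 0 -1"

```text
clock: 15.58
eef_pos: [0.6052, -0.0469, 0.1724]
tool_rot: [-0.235, 0.666, 0.234, 0.669]
ft_force: [-0.2, -0.2, 0.2]
grip_width: 0.0853
```

```bash
python3 chk.py | grep -v '\. *\. *\. *\. *\. *\. *\. *\.'
python3 - <<'E'
from h import *
a=0.68+np.pi/2
way([(492.5,-375,170,a),(492.5,-375,20,a)])
E
```

```text
at [605.2 -46.9 172.4] yaw 2.246 q [-0.08  0.48  0.2   1.28  0.   -0.75] grip 85.3 F [-0.2 -0.2  0.2] t 15.5833
top
 -110   15   14   16   14   16   15   16   15   14   15   16   15   15   23   29   29   30   27   27
  -90   34   33   34   33   31   15   14   15   13   13   15   14   15   33   33   31   31   30   30
  -70    .   33   34   35   29   14   16   15   14   15   13   14   17   30   34   31   31   30   32
  110   16   18   18   16   17   18   18   16   18   17   19   80   81   82   83   80   81   83   83
scene
 -110   17   18   17   17   17   15   16   16   18   15   16   15    .   33   33   32   32    .    .
  -90   36   35   35   35   23   17   16   18   16   16   17   18    .   32   33   31   34    .    .
  -70   36   36   35   36   26   17   18   17   16   16   17   17    .   32   31   33   33    .    .
  -50   36   36   36   36   25   16   16   16   17   16   17   17    .   32   33   32   33    .    .
  -30   36   36   35   36   28   16   16   19   16   17   17   17    .   32   32   34   33    .    .
  -10   35   36   36   36   26   17   16   17   17   16   16   17    .   33   32   33   33    .    .
   10   35   35   35   35   26   17   16   16   16   17   17   18    .   33   34   33   33    .    .
   30   36   37   35   35   27   18   16   18   16   18   16   16    .   32   33   33   33    .    .
   50   35   36   36   36   28   18   16   19   16   17   17   16    .   33   32   33   31    .    .
   70   34   37   36   35   25   17   17   17   17   16   16   18    .   32   33   34   33    .    .
   90   28   19   17   17   18   18   16   16   18   16   18   17   17   17   17    .    .    .    .
  110   18   19   17   17   18   19   18   18   19   19   18   19   19   18   20   77   82   83   82
13
at [605.  -46.9 172.3] yaw 2.245 q [-0.08  0.48  0.2   1.28  0.   -0.75] grip 85.5 F [ 0.5 -0.4  0.1] t 15.6833
turn [-0.006  0.003  0.002] shift [   2.3 -184.3 -293.8]
turn [0. 0. 0.] shift [150.   0.   0.]
```

Emit:
play_rows --pt "0 -20 -32 0 0 0 -1" --pt "0 -20 -32 0 0 0 -1" --pt "0 -21 -33 0 0 0 -1" --pt "0 -21 -33 0 0 0 -1" --pt "0 -21 -33 0 0 0 -1" --pt "0 -21 -33 0 0 0 -1" --pt "0 -20 -33 0 0 0 -1" --pt "0 -20 -33 0 0 0 -1" --pt "0 -20 -32 0 0 0 -1" --pt "0 0 0 0 0 0 -1" --pt "0 0 0 0 0 0 -1"

```text
clock: 16.6
eef_pos: [0.4892, -0.3766, 0.1717]
tool_rot: [-0.233, 0.667, 0.232, 0.669]
ft_force: [0.5, -0.1, -0.3]
grip_width: 0.0852
```

Run:
```python
from h import *
a=0.68+np.pi/2
way([(492.5,-375,20,a)])
for n in ("scene","top"):
    p=camera(n); r=pinpoint("thick_fan",p); print([np.round(x["centre"],3) for x in r[:1]])
    w=cloud(p)
    if n=="scene": print(rect(w,box(w,(.35,.6),(-.55,-.2),(.035,.065)))); save(p,"s5.png",(330,180,530,360),3.3)
```

```text
at [ 489.2 -376.6  171.7] yaw 2.241 q [-0.66  0.5   0.23  1.3   0.   -1.33] grip 85.2 F [ 0.5 -0.1 -0.3] t 16.6
turn [-0.01   0.003  0.002] shift [151.7  -0.8   3.6]
[array([ 0.494, -0.375, -0.002])]
(array([ 492.3, -373. ]), 0.679, array([223.2,  55.3]), 1927, np.float64(48.9))
[array([ 0.495, -0.376, -0.006])]
```

View pics/s5.png

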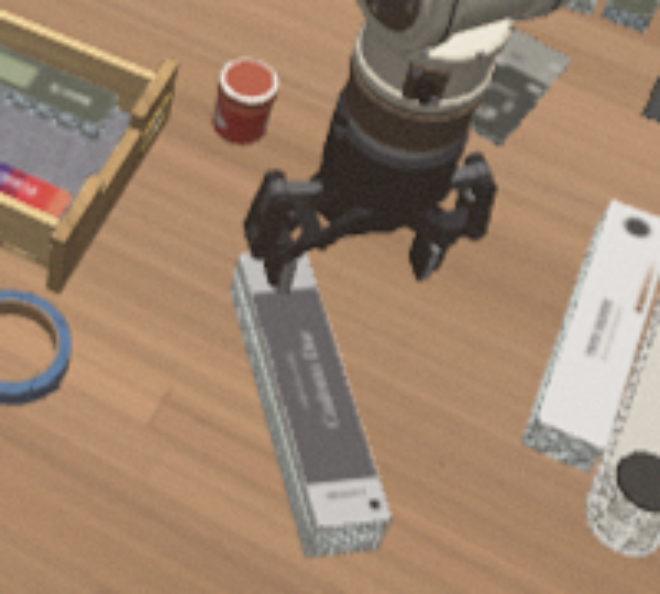

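Emit:
play_rows --pt "30 -1 4 -0.01 0.003 0 -1" --pt "35 0 0 0 0 0 -1" --pt "35 0 0 0 0 0 -1" --pt "28 0 0 0 0 0 -1" --pt "20 0 0 0 0 0 -1" --pt "0 0 0 0 0 0 -1" --pt "0 0 0 0 0 0 1" --pt "0 0 0 0 0 0 1" --pt "0 0 0 0 0 0 1" --pt "0 0 0 0 0 0 1" --pt "0 0 0 0 0 0 1" --pt "0 0 0 0 0 0 1" --pt "0 0 0 0 0 0 1"

```text
clock: 17.88
eef_pos: [0.4961, -0.3737, 0.0267]
tool_rot: [-0.24, 0.665, 0.236, 0.667]
ft_force: [0.4, 2.0, 6.4]
grip_width: 0.0534
```

Emit:
play_rows --pt "-10 0 0 0 0 0 1" --pt "-30 0 0 0 0 0 1" --pt "-40 0 0 0 0 0 1" --pt "-40 0 0 0 0 0 1" --pt "-20 0 0 0 0 0 1" --pt "0 0 0 -0.1 0 0 1" --pt "0 0 0 -0.12 0 0 1" --pt "0 0 0 -0.12 0 0 1" --pt "0 0 0 -0.12 0 0 1" --pt "0 0 0 -0.12 0 0 1" --pt "0 0 0 -0.12 0 0 1" --pt "0 0 0 -0.12 0 0 1" --pt "0 0 0 -0.11 0 0 1" --pt "0 0 0 0 0 0 1" --pt "0 0 0 0 0 0 1"

```text
clock: 19.13
eef_pos: [0.4935, -0.3724, 0.1636]
tool_rot: [0.51, -0.49, -0.51, -0.489]
ft_force: [0.4, -0.0, -3.0]
grip_width: 0.0536
```

```bash
cat > tf.py <<'E'
from h import *
import sys
lo,hi=float(sys.argv[1]),float(sys.argv[2])
o=get_obs(); x,y=o["eef_pos"][:2]
for n in ("scene","top"):
    p=camera(n); w=cloud(p); m=(abs(w[...,0]-x)<.14)&(abs(w[...,1]-y)<.15)&(w[...,2]>lo)&(w[...,2]<hi)
    P=w[m]; t=np.array(o["eef_pos"]); u=(P[:,:2]-t[:2])*1000
    for side in (1,-1):   # end faces along cabinet x away from gripper
        s=u@CX*side; k=(s>55)
        q=u[k]; z=P[k,2]*1000
        top=z>np.percentile(z,90)-4
        A=np.c_[(q@CX)[top],np.ones(top.sum())]; 
        print(n,side,k.sum(),"end",np.percentile(s[k],[98,99.5]).round(1),"ytop range",np.percentile((q@CY)[top],[2,98]).round(1),"z",np.percentile(z,[2,10,50,90]).round(1),
          "slope ztop/x",np.polyfit((q@CX)[top],z[top],1).round(3)[0])
E
python3 tf.py .10 .20
python3 - <<'E'
from h import *
way([(*D(-5,-5.5),160,CA+np.pi/2)])
p=camera("scene"); save(p,"s6.png",(330,150,530,330),3.3)
E
```

```text
scene 1 796 end [108.1 108.6] ytop range [-26.9  24.8] z [139.2 149.1 184.7 187.5] slope ztop/x 0.003
scene -1 994 end [111.6 112.6] ytop range [-25.5  26.4] z [139.  149.5 184.7 187.6] slope ztop/x 0.005
top 1 572 end [105.3 106. ] ytop range [-25.1  24.1] z [138.8 166.1 184.6 187.9] slope ztop/x 0.009
at [ 493.7 -372.5  163.8] yaw -3.1 q [-0.65  0.51  0.22  1.28 -0.   -2.26] grip 53.6 F [ 1.1 -0.8 -4.6] t 19.2333
turn [-0.001 -0.001 -0.   ] shift [   3.8 -109.5  326.1]Traceback (most recent call last):
  File "tf.py", line 11, in <module>
    top=z>np.percentile(z,90)-4
          ~~~~~~~~~~~~~^^^^^^
    return _quantile_unchecked(
        a, q, axis, out, overwrite_input, method, keepdims, weights)
    return _ureduce(a,
                    func=_quantile_ureduce_func,
    ...<5 lines>...
                    overwrite_input=overwrite_input,
                    method=method)
    r = func(a, **kwargs)
    result = _quantile(arr,
                       quantiles=q,
    ...<2 lines>...
                       out=out,
                       weights=wgt)
    slices_having_nans = np.isnan(arr[-1, ...])
                                  ~~~^^^^^^^^^
IndexError: index -1 is out of bounds for axis 0 with size 0
```

View pics/s6.png

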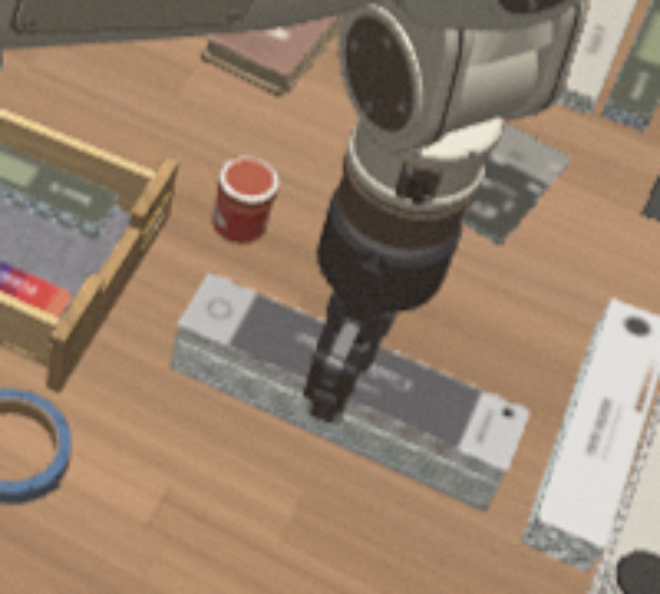

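Emit:
play_rows --pt "0 -12 36 0 0 0 1" --pt "0 -12 36 0 0 0 1" --pt "0 -12 36 0 0 0 1" --pt "0 -12 36 0 0 0 1" --pt "0 -12 37 0 0 0 1" --pt "0 -12 37 0 0 0 1" --pt "0 -12 37 0 0 0 1" --pt "0 -12 37 0 0 0 1" --pt "0 -13 36 0 0 0 1" --pt "0 0 0 0 0 0 1" --pt "0 0 0 0 0 0 1"

```text
clock: 20.2
eef_pos: [0.5888, -0.0375, 0.1634]
tool_rot: [0.513, -0.488, -0.511, -0.487]
ft_force: [-1.0, 0.1, -4.9]
grip_width: 0.0533
```

```bash
python3 - <<'E'
from h import *
way([(*D(-2.5,-5.5),100,CA+np.pi/2)])
E
sed -i 's/    for side/    print(n)\n    for side/; s/k=(s>55)/k=(s>55)\n        if k.sum()<20: continue/' tf.py; python3 tf.py .10 .20
```

```text
at [588.8 -37.5 163.4] yaw -3.093 q [-0.06  0.45  0.13  1.25 -0.   -1.68] grip 53.3 F [-1.   0.1 -4.9] t 20.2
turn [ 0.005 -0.002  0.001] shift [63.4  0.  -1.9]
scene
scene 1 542 end [108.4 109.7] ytop range [-25.5  25.9] z [139.5 148.3 184.4 188. ] slope ztop/x -0.0
scene -1 765 end [112.6 113.4] ytop range [-26.   25.7] z [138.  145.5 183.3 188.2] slope ztop/x 0.003
top
top 1 155 end [103.8 104.2] ytop range [-24.4  22. ] z [171.1 180.1 184.2 187.1] slope ztop/x -0.002
top -1 629 end [116.6 117.5] ytop range [-23.7  25.5] z [147.2 178.5 184.5 187.8] slope ztop/x -0.009
```

Emit:
play_rows --pt "10 0 -1 0.005 -0.002 0.001 1" --pt "25 0 0 0 0 0 1" --pt "20 0 0 0 0 0 1" --pt "15 0 0 0 0 0 1" --pt "10 0 0 0 0 0 1" --pt "0 0 0 0 0 0 1"

```text
clock: 20.8
eef_pos: [0.5859, -0.0424, 0.0802]
tool_rot: [-0.507, 0.492, 0.511, 0.489]
ft_force: [-1.2, -0.9, -4.0]
grip_width: 0.0537
```

Run:
```python
from h import *
way([(*D(-1.5,-5.5),43,CA+np.pi/2)])
p=camera("scene"); save(p,"s7.png",(230,130,430,290),3.5)
```

```text
at [585.9 -42.4  80.2] yaw -3.105 q [-0.07  0.52  0.01  1.07  0.   -1.68] grip 53.7 F [-1.2 -0.9 -4. ] t 20.8
turn [-0.006  0.001 -0.006] shift [37.2 -3.1  3.8]
```

View pics/s7.png

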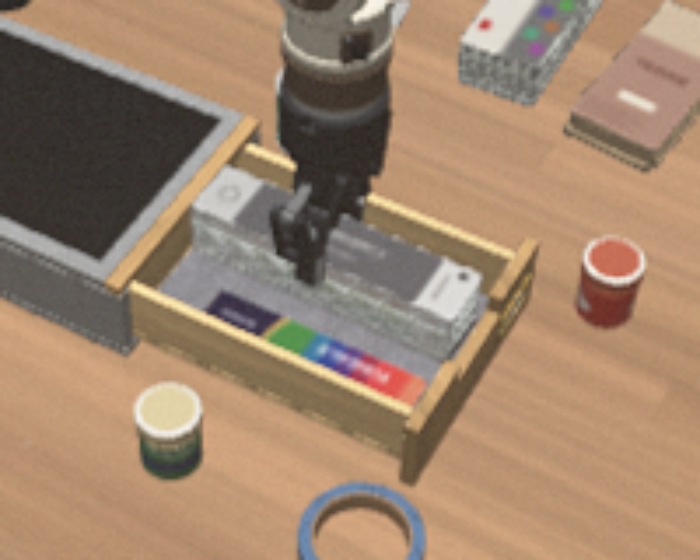

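Emit:
play_rows --pt "0 -3 3.5 -0.005 0 0 1" --pt "8 0 0 0 0 0 1" --pt "8 0 0 0 0 0 1" --pt "0 0 0 0 0 0 1" --pt "0 0 0 0 0 0 1"

```text
clock: 21.27
eef_pos: [0.5906, -0.0373, 0.0668]
tool_rot: [-0.51, 0.489, 0.512, 0.488]
ft_force: [0.1, 0.2, -4.8]
grip_width: 0.0533
```

```bash
python3 - <<'E'
from h import *
way([(*D(-1.5,-5.5),43,CA+np.pi/2)])
E
python3 tf.py .04 .10
```

```text
at [590.6 -37.3  66.8] yaw -3.097 q [-0.06  0.54  0.    1.04  0.   -1.68] grip 53.3 F [ 0.1  0.2 -4.8] t 21.2667
turn [ 0.001  0.    -0.002] shift [23.8  1.8 -1.1]
scene
scene 1 1835 end [150.5 153.5] ytop range [-81.7 105.5] z [42.6 50.1 82.8 89.2] slope ztop/x -0.05
scene -1 1583 end [133.6 134.4] ytop range [-25.8  26.5] z [41.4 47.5 68.3 89.9] slope ztop/x -0.003
top
top 1 1371 end [150.9 153.3] ytop range [-85.4 102.2] z [56.7 77.6 82.9 87.4] slope ztop/x -0.059
top -1 1151 end [135.6 136.2] ytop range [-24.7  25.6] z [43.7 54.9 75.5 90.6] slope ztop/x 0.002
```

Emit:
play_rows --pt "5 1.5 -1 0 0 0 1" --pt "6 0 0 0 0 0 1" --pt "5 0 0 0 0 0 1" --pt "4 0 0 0 0 0 1" --pt "2 0 0 0 0 0 1" --pt "0 0 0 0 0 0 1" --pt "0 0 0 0 0 0 1"

```text
clock: 21.95
eef_pos: [0.5897, -0.0385, 0.0452]
tool_rot: [-0.511, 0.489, 0.511, 0.489]
ft_force: [0.4, 0.0, -4.3]
grip_width: 0.0537
```

Emit:
play_rows --pt "1.5 0 0 0 0 0 1" --pt "1.5 0 0 0 0 0 1" --pt "0 0 0 0 0 0 1" --pt "0 0 0 0 0 0 1"

```text
clock: 22.28
eef_pos: [0.5902, -0.0385, 0.0428]
tool_rot: [0.511, -0.489, -0.511, -0.489]
ft_force: [0.6, -0.1, -2.4]
grip_width: 0.0534
```

Emit:
play_rows --pt "0.5 0 0 0 0 0 -0.5" --pt "0 0 0 0 0 0 -0.5" --pt "0 0 0 0 0 0 -0.5" --pt "0 0 0 0 0 0 -0.5" --pt "0 0 0 0 0 0 -0.5" --pt "0 0 0 0 0 0 -0.5"

```text
clock: 22.78
eef_pos: [0.59, -0.0385, 0.0422]
tool_rot: [-0.511, 0.489, 0.511, 0.489]
ft_force: [-0.6, 1.0, 0.8]
grip_width: 0.064
```

Emit:
play_rows --pt "-10 0 0 0 0 0 -0.5" --pt "-25 0 0 0 0 0 -0.5" --pt "-40 0 0 0 0 0 -0.5" --pt "-40 0 0 0 0 0 -0.5" --pt "-30 0 0 0 0 0 -0.5" --pt "0 0 0 0 0 0 -0.5"

```text
clock: 23.28
eef_pos: [0.5942, -0.0388, 0.1961]
tool_rot: [0.515, -0.485, -0.507, -0.492]
ft_force: [2.6, 0.3, -0.2]
grip_width: 0.0643
```

```bash
python3 chk.py
python3 - <<'E'
from h import *
x,y=D(-175,0)
way([(x,y,170,CA+np.pi/2),(x,y,32,CA+np.pi/2)])
E
```

```text
at [594.2 -38.8 196.1] yaw -3.097 q [-0.07  0.44  0.19  1.31  0.   -1.68] grip 64.3 F [ 2.6  0.3 -0.2] t 23.2833
top
 -110   15   15   14   14   17   64   66   65   63   63   64   62   16   26   31   29   28   28   30
  -90   35   34   34   34   34   66   64   65   64   65   65   64   15   32   30   31   31   33   32
  -70   35   34   34   34   33   64   64   65   64   64   64   60   15   31   32   31   30   32   32
  -50    .    .    .    .    .    .    .   62   63   63   68   64   16    .   30   32    .    .    .
  -30    .    .    .    .    .    .    .    .    .    .    .    .    .    .    .    .    .    .    .
  -10    .    .    .    .    .    .    .    .    .    .    .    .    .    .    .    .    .    .    .
   10    .    .    .    .    .    .    .    .    .    .    .    .    .    .    .    .    .    .    .
   30    .    .    .    .    .    .    .    .    .    .    .    .    .    .    .    .    .    .    .
   50    .    .    .    .    .    .    .    .    .    .    .    .    .    .    .    .    .    .    .
   70    .    .    .    .    .    .    .    .    .    .    .    .    .    
[... 958 characters left out ...]
  40    .    .   65   67   65   65   66   66   46   50   33   31   32   33    .    .
   50   35   37   37    .    .   64   64   65   66   67   66   46   53   32   32   34   33    .    .
   70   35   37   38    .    .   66   65   64   65   66   66   46    .   32   33   32   33    .    .
   90   34   34    .    .    .   67   66   66   65   67   66   44   19   16   17   18    .    .    .
  110   75   82   82   84   80   81   68   77   78   78   67   41   19   18   18   78   82   80   80
25
at [591.2 -38.6 189.8] yaw -3.097 q [-0.07  0.44  0.18  1.31  0.   -1.68] grip 64.3 F [-0.2 -0.4 -0.1] t 23.3833
turn [ 0.001 -0.     0.005] shift [  19.8    7.9 -173.2]
turn [0. 0. 0.] shift [138.   0.  -0.]
```

```bash
ls pics
```

```text
chk11.png
chk13.png
chk25.png
s1.png
s2.png
s3.png
s4.png
s5.png
s6.png
s7.png
scene0.png
t1.png
t2.png
top0.png
```

Emit:
play_rows --pt "10 4 -34 0 0 0 -0.5" --pt "10 4 -35 0 0 0 -0.5" --pt "0 0 -35 0 0 0 -0.5" --pt "0 0 -35 0 0 0 -0.5" --pt "0 0 -30 0 0 0 -0.5" --pt "35 0 0 0 0 0 -0.5" --pt "35 0 0 0 0 0 -0.5" --pt "35 0 0 0 0 0 -0.5" --pt "25 0 0 0 0 0 -0.5" --pt "8 0 0 0 0 0 -0.5" --pt "0 0 0 0 0 0 -0.5" --pt "0 0 0 0 0 0 -0.5"

```text
clock: 24.38
eef_pos: [0.5891, -0.2075, 0.0287]
tool_rot: [-0.51, 0.489, 0.512, 0.489]
ft_force: [0.5, 0.2, 0.7]
grip_width: 0.0643
```

Run:
```python
from h import *
way([(*D(-150,0),32,CA+np.pi/2),(*D(102,0),32,CA+np.pi/2)])
```

```text
at [ 589.1 -207.5   28.7] yaw -3.097 q [-0.34  0.63  0.06  1.    0.   -1.95] grip 64.3 F [0.5 0.2 0.7] t 24.3833
turn [ 0.001  0.001 -0.001] shift [-3.3 -1.5 20.4]
turn [0. 0. 0.] shift [  0.   0. 252.]
```

View pics/chk25.png

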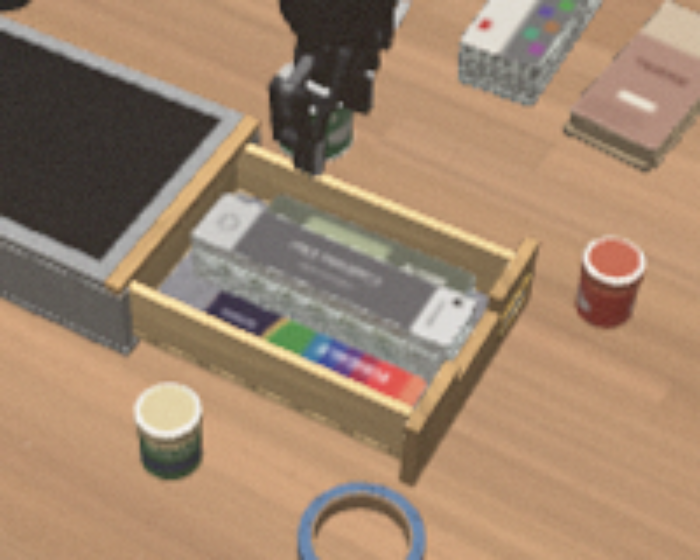

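All three lie flat in the drawer with the fan folded. Now I'll push gently, starting with a check for anything catching.

Emit:
play_rows --pt "-3 -1.5 8 0 0 0 -0.5" --pt "0 0 6 0 0 0 -0.5" --pt "0 0 3 0 0 0 -0.5" --pt "0 0 3 0 0 0 -0.5" --pt "0 0 3 0 0 0 -0.5" --pt "0 0 3 0 0 0 -0.5" --pt "0 0 4 0 0 0 -0.5" --pt "0 0 4 0 0 0 -0.5" --pt "0 0 4 0 0 0 -0.5" --pt "0 0 4 0 0 0 -0.5" --pt "0 0 4 0 0 0 -0.5" --pt "0 0 4 0 0 0 -0.5"

```text
clock: 25.38
eef_pos: [0.5891, -0.1575, 0.0322]
tool_rot: [0.511, -0.489, -0.511, -0.489]
ft_force: [0.0, -2.7, 2.7]
grip_width: 0.064
```

Emit:
play_rows --pt "0 0 5 0 0 0 -0.5" --pt "0 0 6 0 0 0 -0.5" --pt "0 0 7 0 0 0 -0.5" --pt "0 0 7 0 0 0 -0.5" --pt "0 0 7 0 0 0 -0.5" --pt "0 0 7 0 0 0 -0.5" --pt "0 0 7 0 0 0 -0.5" --pt "0 0 7 0 0 0 -0.5" --pt "0 0 7 0 0 0 -0.5" --pt "0 0 7 0 0 0 -0.5" --pt "0 0 7 0 0 0 -0.5" --pt "0 0 7 0 0 0 -0.5" --pt "0 0 7 0 0 0 -0.5" --pt "0 0 7 0 0 0 -0.5" --pt "0 0 7 0 0 0 -0.5" --pt "0 0 7 0 0 0 -0.5" --pt "0 0 6 0 0 0 -0.5" --pt "0 0 5 0 0 0 -0.5"

```text
clock: 26.88
eef_pos: [0.5828, -0.037, 0.0318]
tool_rot: [-0.511, 0.489, 0.512, 0.488]
ft_force: [2.5, -3.7, 0.6]
grip_width: 0.0639
```

Run:
```python
from h import *
way([(*D(102,0),32,CA+np.pi/2)])
p=camera("top")
print([np.round(x["centre"],3) for x in pinpoint("drawer_front",p)[:1]])
```

```text
at [582.8 -37.   31.8] yaw -3.097 q [-0.06  0.56 -0.06  0.95  0.   -1.68] grip 63.9 F [ 2.5 -3.7  0.6] t 26.8833
turn [ 0.002  0.    -0.001] shift [ -0.2  -0.5 101.7]
[]
```

Emit:
play_rows --pt "0 0 5 0 0 0 -0.5" --pt "0 0 6 0 0 0 -0.5" --pt "0 0 7 0 0 0 -0.5" --pt "0 0 7 0 0 0 -0.5" --pt "0 0 7 0 0 0 -0.5" --pt "0 0 7 0 0 0 -0.5" --pt "0 0 7 0 0 0 -0.5" --pt "0 0 7 0 0 0 -0.5" --pt "0 0 7 0 0 0 -0.5" --pt "0 0 7 0 0 0 -0.5" --pt "0 0 6 0 0 0 -0.5" --pt "0 0 5 0 0 0 -0.5" --pt "0 0 4 0 0 0 -0.5" --pt "0 0 4 0 0 0 -0.5" --pt "0 0 3 0 0 0 -0.5" --pt "0 0 3 0 0 0 -0.5" --pt "0 0 0 0 0 0 -0.5"

```text
clock: 28.4
eef_pos: [0.5796, 0.0534, 0.0321]
tool_rot: [0.511, -0.489, -0.51, -0.489]
ft_force: [-1.0, -5.5, -1.2]
grip_width: 0.0642
```

Emit:
play_rows --pt "0 0 2 0 0 0 -0.5" --pt "0 0 2 0 0 0 -0.5" --pt "0 0 2 0 0 0 -0.5" --pt "0 0 1 0 0 0 -0.5" --pt "0 0 0 0 0 0 -0.5"

```text
clock: 28.82
eef_pos: [0.5795, 0.0531, 0.0323]
tool_rot: [0.514, -0.494, -0.506, -0.486]
ft_force: [0.3, -25.1, -1.0]
grip_width: 0.0641
```

Emit:
play_rows --pt "0 0 -8 0 0 0 -0.5" --pt "0 0 -30 0 0 0 -0.5" --pt "-40 0 -10 0 0 0 -0.5" --pt "-40 0 -10 0 0 0 -0.5" --pt "-40 0 -30 0 0 0 -0.5" --pt "-40 0 -40 0 0 0 -0.5" --pt "0 0 -40 0 0 0 -0.5" --pt "0 0 -40 0 0 0 -0.5" --pt "0 0 -40 0 0 0 -0.5" --pt "0 0 0 0 0 0 -0.5"

```text
clock: 29.65
eef_pos: [0.5905, -0.1776, 0.1759]
tool_rot: [0.511, -0.49, -0.508, -0.491]
ft_force: [-0.2, 0.6, -0.5]
grip_width: 0.0643
```

Run:
```python
from h import *
for n in ("top","scene"):
    p=camera(n)
    print([np.round(x["centre"],3) for x in pinpoint("drawer_front",p)[:1]])
    w=cloud(p); m=box(w,(.46,.70),(.0,.4),(.055,.12)); P=w[m][:,:2]*1000-FC
    s=P@CX; t=P@CY; k=abs(abs(t)-65)<25; print("front edge D-x",np.percentile(s[k],[0.2,1,5]).round(1))
    for b in ["pot_red","pot_cream","pot_orange","tin_green","tape_blue"]:
        print(b,[np.round(x["centre"],3).tolist() for x in pinpoint(b,p)[:1]])
save(p,"fin.png",(170,100,450,310),2.8)
```

```text
[array([0.579, 0.064, 0.044])]
front edge D-x [ 99.3 100.8 111.7]
pot_red []
pot_cream [[0.577, 0.066, 0.044]]
pot_orange [[0.704, -0.335, 0.003]]
tin_green [[0.763, 0.079, 0.002]]
tape_blue []
[array([0.578, 0.067, 0.044])]
front edge D-x [101.5 102.3 106. ]
pot_red [[0.719, -0.221, 0.001]]
pot_cream [[0.413, -0.011, -0.0]]
pot_orange [[0.71, -0.334, 0.002]]
tin_green [[0.761, 0.078, -0.002]]
tape_blue [[0.423, -0.17, -0.001]]
```

View pics/fin.png

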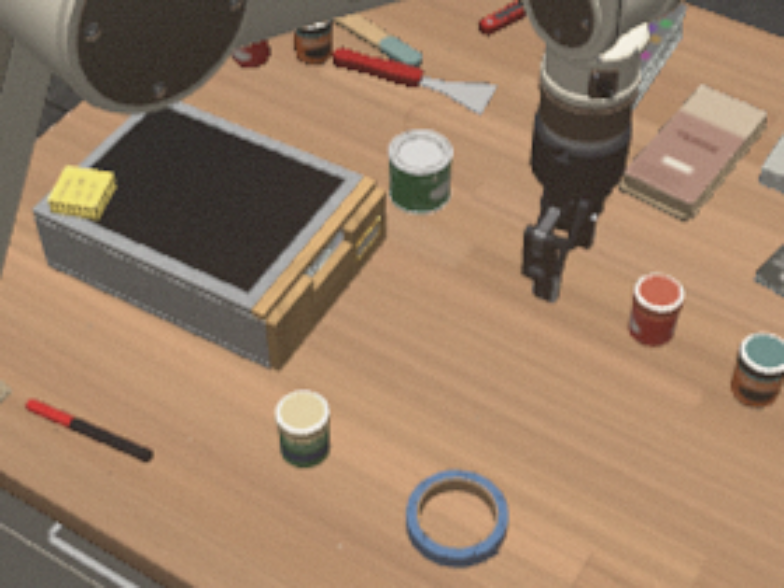

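The drawer front sits flush at crop px (320, 270), the bystanders haven't moved, and the gripper is clear. Handing in.

```bash
python3 -c "
from workcell import *
print(job_done())"
```

```text
the job is handed in; nothing more can be done
None
```

The samples are put away, the drawer is shut and the job is handed in at about 30 s of the 72 s. No verdict was reported.

**What I did:**
- I folded the rainbow fan and pushed it against the wall nearer the robot.
- I moved the chip box from the cabinet top and pushed it against the far wall.
- I lowered the thick fan into the gap, then pushed the drawer shut.

**Last checks:**
- **Before closing:** depth readings showed all three samples flat. The fan top was at about 32 mm, the chip box at 35 mm and the thick fan at 66 mm above the worktop, against the rail's underside at 72 mm. The fan's inner edge was straight, so its leaves were folded. With the drawer shut I can't see the samples, so this was the last direct check on them.
- **While closing:** the push force stayed at about 3–6 N, so nothing caught on the rail. It rose to 25 N only at the end stop.
- **After closing:** the drawer front stands about 11.5 mm ahead of the cabinet, which matches its 12 mm thickness, so it is fully shut.
- **Bystanders:** the scene camera places all five within a few mm of where they started.
- **Disagreements:** the top camera missed the red pot and the tape, and reported the drawer front as the cream pot. The final scene picture shows all three in place.

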